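# Load a weld coupon under the holder's spring clip

### The arm

A 6-joint arm with a two-finger parallel gripper is mounted at the origin on the work surface. World frame = base frame: x ahead of the robot, y to its left, z up, the work surface at z = 0. Lengths are in m, angles in degrees, forces in N, time in s.
With the tool pointing down it reaches from about 0.25 to 0.725 m from the base axis. Payload 9.7 kg.
Tool frame: the origin (TCP) lies at the very end of the fingers, on their centre line; the grasp point (between the pads) lies 19 mm behind it; z points along the fingers, y is the line along which they close (so a half turn about z gives the same grasp; the last joint's range is limited). The gripper opens to 85 mm and grips with 20 to 120 N. Pads are 22 mm wide; open, the fingers measure 114 mm over their backs; the gripper's body (76 mm by 85 mm) begins 54 mm behind the grasp point. The pads swing forward as they close: fully open they stand 13 mm farther back than shut.
Start: joints at [77.235, 4.979, 10.078, 95.1, 0, 90], TCP at [0.122, 0.536, 0.231] pointing down, gripper open.
Joint ranges: [-179.16, 179.16], [-48.56, 103.87], [-65.8, 70.77], [-126.05, 130.52], [-82.76, 87.17], [-180, 180]. Speed limits (degrees/s): [127.2, 127.2, 147.25, 180, 180, 180].

### API

Orientations are given as [roll, pitch, yaw] about the fixed x, y, z axes, in that order (R = Rz(yaw) Ry(pitch) Rx(roll)).
In Python, from workcell import telemetry, optics, workorder gives the robot as it stands.
- The arm moves only by the shell command python3 -m handwheel 'ROWS' [FORCE]. ROWS is JSON, a list of rows, each an object of numbers: "tx", "ty", "tz": the shift along the tool's x, y, z in m; "ax", "ay", "az": the turn, a rotation vector about the tool's x, y, z in degrees; "jaw": the gripper command: -1 is shut, 1 is fully open, values between are in proportion. A call has exactly 10 rows; each row shifts and turns the commanded pose from where the row before left it, along the tool's axes as they then stand; what a row does not reach is not made up. A row lasts 1/8 s, in which the tool goes at most 62.5 mm and 10.7 degrees, less where a joint would pass 70% of its speed; a pose out of reach is approached as far as the arm can. A call is refused whole if a number of a shift passes 0.0625 or a number of a turn 10.7, either way. A call with a gripper value outside its range is refused whole. The fingers move at their own pace and stop on an object; FORCE is the grip in N (left out, the last holds). Time passes only in rows, so rows that do not move let the fingers close, or fill a call up. It gives the time, the measured TCP pose, the force, the opening and the grip force at its end, in the units of the state.
- telemetry.get_obs(): the state, without advancing time (a new reading comes with each control period).
- optics.camera(name): name is "scene" or "top"; returns a dict with "color" (480x640x3 uint8, red, green, blue), "K" (3x3 intrinsics, pixels), "extrinsics" (4x4, takes a point from camera to world coordinates). Camera axes: x right, y down, z forward; pixel columns grow to the right and rows downward; lengths in m; the calibration is good to about 2 mm. A picture is of the moment at which its call begins. There is no depth.
- workorder.job_done(): hands the job in; it is judged then, once.
The state is a dict: "time": time; "q": joint angles; "qd": joint speeds; "joint_efforts": joint torques, N m; "ee_pos": TCP position; "tcp_rot": TCP orientation; "wrist_force": force on the tool from outside, world axes, zero at the start; "torque": the same for the moment, N m; "opening": finger opening in m; "grasp_force": force on a finger pad.
Only numpy, scipy, OpenCV 4.12 (cv2) and the standard library are available. Lean on these libraries where they do the work, as an engineer would, in place of code of your own. Each camera call takes 0.05 s, during which the arm holds its last target. There are 200 camera calls.

### The job

Load the weld coupon that lies in the holder's channel: with one fingertip hold the clip's thumb tail down so that its jaw stands open, and with the other fingertip push the coupon along the channel under the jaw until it is fully home against the end stop. Then let the clip close on it and come away clear. Only push the coupon, never pick it up or tip it, and leave the things lying around the holder where they are.

Things in the scene. Friction and masses are not known exactly. Their poses are not given: they have to be found in the camera images.
- holder: Coupon holder bolted to the bench: grey base plate 176 x 84 x 12 mm, origin at the centre of its underside, z up, x = the way the coupon is pushed (towards the clip). A steel bed on it (top z 30 mm, x -86 to 20 mm) carries two rails 6 mm high that form a channel 43 mm wide along x, y 0 in its middle, open at the -x end. A coupon fully home has its centre at x 0.
- stop (a point): Middle of the end stop's face across the channel, 4 mm above the bed (holder x 15, y 0, z 34 mm); the stop is 6 mm high. Fixed to the holder, with its axes.
- pivot (a point): Middle of the clip's pivot pin, which runs along y (holder x 22, y 0, z 40 mm); fixed to the holder, with its axes. It sits between two cheeks 12 mm long (holder x 15 to 27 mm), outer faces 35 mm apart, top at z 48 mm.
- clip (a joint): Sprung clip's angle, rad: 0 closed, tail slanting up 0.55 rad; 0.55 tail pressed to its limit, level. Jaw lip: downturned, 24 mm wide, at holder x -4 to 2 mm, 1 mm over the bed when closed; pushing on it cannot open it. A coupon passes under it above 0.33 rad; it rests on a coupon at about 0.31. The spring shuts it: tail force about 2 N at first, 7 N fully down, 26 mm from the pin.
- tail (a point): Top of the clip's thumb tail, 30 mm from the pin, mid-width; moves with the clip. The tail is a flat plate 24 mm wide, 3 mm thick, from 2 to 54 mm from the pin, towards +x. Fully pressed its top is level at z 32 mm; the coupon's top is at z 38 mm, so both fingertips can work at one height (z 32 to 35 mm), the pressing one sliding outwards along the tail as the coupon goes in.
- coupon: Loose steel weld coupon lying in the channel, 30 mm along holder x, 40 mm across, 8 mm thick, 75 g, bright, with a dark weld seam along x on its top; origin at the centre of its underside, axes as the holder's. Its leading edge is 15 mm ahead (+x) and its rear edge 15 mm behind. It starts 27 to 51 mm short of home, outside the jaw.
- spare: Bystander: a like coupon, 30 x 40 x 8 mm, lying on the bench beside the holder; origin at the centre of its underside.
- hammer: Bystander: hammer lying on the bench, about 220 mm long along its x; origin under its middle.
- tin: Bystander: upright white paint tin, 56 mm across, 70 mm high; origin at the centre of its underside.
- driver: Bystander: screwdriver lying on the bench, about 170 mm long along its x; origin under its middle.
Things that resemble listed ones, but are neither listed nor needed, are in the scene too. Of the things like the holder, leave any that is brown or purple; of the rest the larger one is meant.

How it is judged (in metres and radians):
On the way, in this order (a step that is already met when the one before it is completed fails the run):
1. a fingertip holds the clip's tail down, jaw open, with the coupon still outside the jaw (value of joint clip above 0.32 rad and contact force between the fingers and clip above 0.5 N and x of coupon in the frame of holder below -0.012 m), for 0.1 s.
2. the coupon is home against the stop while a fingertip still holds the clip down (x of coupon in the frame of holder between -0.0025 and 0.0025 m and y of coupon in the frame of holder between -0.004 and 0.004 m and height (world z) of coupon below 0.033 m and angle between coupon's own z axis and vertical below 0.06 rad and value of joint clip above 0.315 rad and contact force between the fingers and clip above 0.5 N), for 0.05 s.
At the end, for the whole second after the job is handed in: The coupon lies flat in the channel within 2.5 mm of the end stop, at rest, the clip's lip bearing on it with more than 1.5 N (clip at 0.25 to 0.36 rad); every bystander within 20 mm of its start (x of coupon in the frame of holder between -0.0025 and 0.0025 m and y of coupon in the frame of holder between -0.004 and 0.004 m and height (world z) of coupon below 0.033 m and angle between coupon's own z axis and vertical below 0.06 rad and contact force between clip and coupon above 1.5 N and value of joint clip between 0.25 and 0.36 rad and linear speed of coupon below 0.01 m/s and distance of each of spare, hammer, tin, driver from where it was at the start of the episode below 0.02 m); the robot touches nothing.
It fails at once if the coupon is lifted more than 5 mm off the bed or tipped (height (world z) of coupon above 0.035 m or angle between coupon's own z axis and vertical above 0.2 rad).
It fails at once if the coupon leaves the channel (height (world z) of coupon below 0.025 m).
It fails at once if the spare coupon, hammer, tin or screwdriver is lifted or moved more than 20 mm (distance of any of spare, hammer, tin, driver from where it was at the start of the episode above 0.02 m).
It also fails if it takes over 54 s, if anything falls off the work surface, if the arm or the gripper's body presses on something with over 40 N, if the wrist force passes 120 N, or if a joint passes its speed limit or range.

## Working session

There is one attempt and no reset: what is moved stays moved. The work goes in short steps, Python scripts to look and compute and a shell command to move; the robot and the scene stay as the last step left them, time stands still between calls to the robot, and variables do not carry over. Pictures are saved under pics/ and viewed, at most 10 in all, crops included, and the job is handed in when it is done.

```bash
mkdir -p pics; python3 - <<'E'
from workcell import telemetry, optics
import cv2
o=telemetry.get_obs();print({k:o[k] for k in('time','ee_pos','tcp_rot','opening','wrist_force')})
for n in('scene','top'):
    c=optics.camera(n);cv2.imwrite(f'pics/{n}0.png',c['color'][...,::-1]);print(n,c['K'].round(1).tolist(),c['extrinsics'].round(4).tolist())
E
```

```text
{'time': 0.0, 'ee_pos': array([0.12147778, 0.53618446, 0.23057234]), 'tcp_rot': array([-1.79922985e+02,  3.75389152e-04,  1.67235512e+02]), 'opening': 0.08551969449397374, 'wrist_force': array([-0.73324543, -0.05780499,  0.53168706])}
scene [[479.0, 0.0, 322.2], [0.0, 479.0, 239.9], [0.0, 0.0, 1.0]] [[0.2762, 0.7352, -0.619, 1.1661], [0.9611, -0.2116, 0.1776, -0.1588], [-0.0004, -0.644, -0.765, 0.795], [0.0, 0.0, 0.0, 1.0]]
top [[613.7, 0.0, 325.3], [0.0, 613.7, 243.9], [0.0, 0.0, 1.0]] [[0.03, -0.9876, 0.1543, 0.4247], [-0.9988, -0.0355, -0.0334, 0.0468], [0.0384, -0.1531, -0.9875, 1.0791], [0.0, 0.0, 0.0, 1.0]]
```

View pics/top0.png

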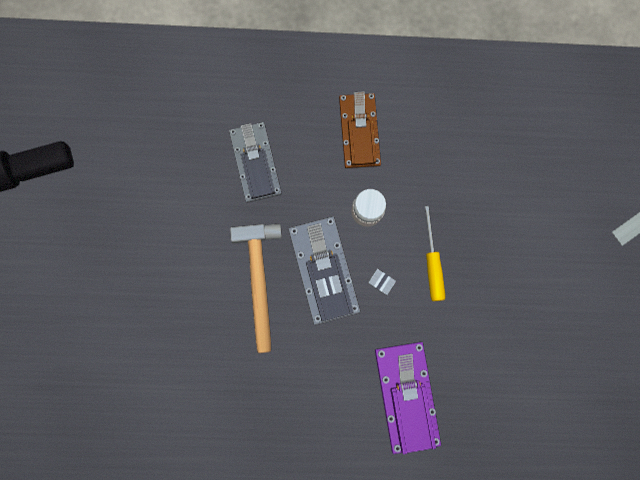

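View pics/scene0.png

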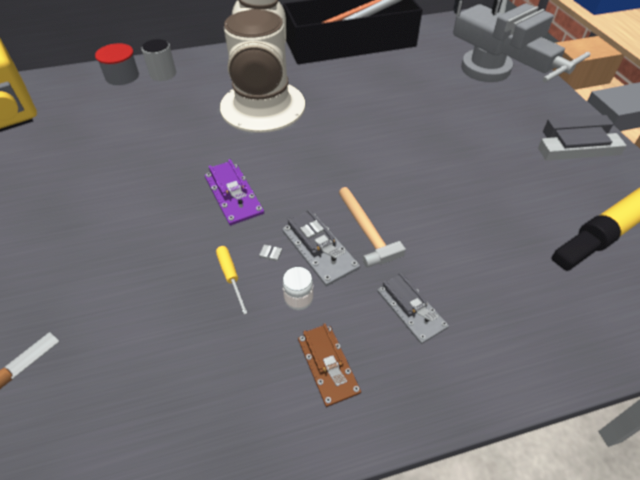

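The top view shows the target, the larger grey holder, at about (323,270). Its clip tail points up to (317,235), and the coupon sits at (329,287). The tin is at (370,207), the spare at (382,281) and the hammer at (258,290). The smaller grey holder and the brown and purple ones are decoys. Next I measure the plate outline and the coupon.

```bash
cat > h.py <<'E'
import numpy as np,cv2
from workcell import optics,telemetry
def ray(c,uv,z):
    K,T=c['K'],c['extrinsics'];d=T[:3,:3]@np.linalg.inv(K)@np.array([uv[0],uv[1],1.]);o=T[:3,3]
    return (o+d*(z-o[2])/d[2])
def proj(c,p):
    q=np.linalg.inv(c['extrinsics'])@np.append(p,1.);u=c['K']@q[:3];return u[:2]/u[2]
E
python3 - <<'E'
from h import *
c=optics.camera('top');im=c['color'].astype(int)
g=cv2.cvtColor(c['color'],cv2.COLOR_RGB2GRAY)
x0,y0=275,205
crop=c['color'][y0:y0+130,x0:x0+130,::-1]
m=((g>88)&(np.ptp(im,axis=2)<40)).astype(np.uint8)
m[:y0]=0;m[y0+130:]=0;m[:,:283]=0;m[:,363:]=0
m=cv2.morphologyEx(m,cv2.MORPH_CLOSE,np.ones((3,3)))
cs=max(cv2.findContours(m,0,1)[0],key=cv2.contourArea)
h=cv2.convexHull(cs);r=cv2.minAreaRect(h);b=cv2.boxPoints(r);print(r,b.tolist())
P=np.array([ray(c,p,.012) for p in b]);print(P.round(4).tolist(),[np.linalg.norm(P[i]-P[i-1]).round(4) for i in range(4)],P.mean(0))
br=((g>185)).astype(np.uint8);br[:,:283]=0;br[:,363:]=0;br[:265]=0;br[305:]=0
ys,xs=np.nonzero(br);print('coupon px',xs.mean(),ys.mean(),len(xs),cv2.minAreaRect(np.c_[xs,ys].astype(np.float32)))
big=cv2.resize(crop,None,fx=4.5,fy=4.5,interpolation=cv2.INTER_CUBIC)
for p in b: cv2.circle(big,tuple(int((p[i]-(x0,y0)[i]+.5)*4.5) for i in(0,1)),3,(0,0,255),-1)
cv2.imwrite('pics/crop1.png',big)
E
```

```text
((325.0, 264.5), (119.0, 74.0), 90.0) [[288.0, 205.0], [362.0, 205.0], [362.0, 324.0], [288.0, 324.0]]
[[0.6589, 0.0791, 0.012], [0.664, -0.0525, 0.012], [0.4536, -0.0569, 0.012], [0.4497, 0.0709, 0.012]] [np.float64(0.2094), np.float64(0.1317), np.float64(0.2104), np.float64(0.1278)] [0.5565431  0.01013557 0.012     ]
coupon px 327.8867924528302 284.3867924528302 106 ((331.0544738769531, 280.6284484863281), (30.003955841064453, 29.442550659179688), 3.5763344764709473)
```

View pics/crop1.png

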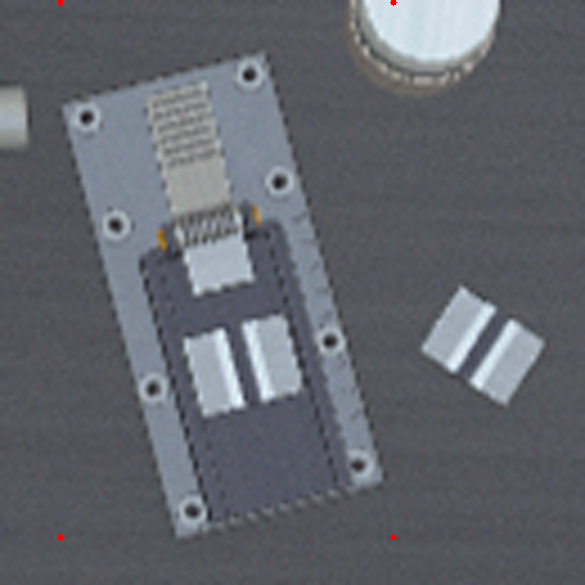

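The crop shows the plate corners at (65,105), (265,53), (382,482) and (178,537), and the coupon corners at (185,340), (286,317), (303,395) and (204,417). The jaw lip is at about (220,275).

```bash
python3 - <<'E'
from h import *
c=optics.camera('top')
px=lambda q:np.array(q)/4.5-.5+np.array([275,205])
P=np.array([ray(c,px(q),.012) for q in [(65,105),(265,53),(382,482),(178,537)]])
C=np.array([ray(c,px(q),.038) for q in [(185,340),(286,317),(303,395),(204,417)]])
o=P.mean(0);d=(P[0]+P[1]-P[2]-P[3])[:2]/2;print('L',np.linalg.norm(d),'W',np.linalg.norm((P[0]+P[3]-P[1]-P[2])[:2]/2),'o',o,'yaw',np.degrees(np.arctan2(d[1],d[0])))
th=np.arctan2(d[1],d[0]);R=np.array([[np.cos(th),-np.sin(th)],[np.sin(th),np.cos(th)]])
print('coupon in holder',(C.mean(0)-o)[:2]@R, [((q-o)[:2]@R).round(4).tolist() for q in C])
lip=ray(c,px((220,275)),.035);print('lip',(lip-o)[:2]@R)
np.savez('hold.npz',o=o[:2],th=th)
for x in (-.085,-.075,-.005,0): print(x,o[:2]+R@[x,0])
E
```

```text
L 0.1739449546271732 W 0.08139256288219632 o [0.54638657 0.01196694 0.012     ] yaw 16.643722297365397
coupon in holder [-0.03242293  0.00083654] [[-0.0168, 0.02], [-0.018, -0.0193], [-0.0482, -0.0178], [-0.0467, 0.0205]]
lip [0.00411173 0.00061171]
-0.085 [ 0.4649477  -0.01237872]
-0.075 [ 0.47452875 -0.00951453]
-0.005 [0.54159605 0.01053485]
0 [0.54638657 0.01196694]
```

```bash
python3 -m handwheel '[{"tx":-0.0522,"ty":-0.0422,"jaw":0.93},{"tx":-0.0522,"ty":-0.0422,"jaw":0.93},{"tx":-0.0522,"ty":-0.0422,"jaw":0.93},{"tx":-0.0522,"ty":-0.0422,"jaw":0.93},{"tx":-0.0522,"ty":-0.0422,"jaw":0.93},{"tx":-0.0522,"ty":-0.0422,"jaw":0.93},{"tx":-0.0522,"ty":-0.0422,"jaw":0.93},{"tx":-0.0522,"ty":-0.0422,"jaw":0.93},{"tx":-0.0522,"ty":-0.0422,"jaw":0.93},{"tx":-0.0522,"ty":-0.0422,"jaw":0.93}]'
python3 -m handwheel '[{"az":10,"jaw":0.93},{"az":10,"jaw":0.93},{"az":10,"jaw":0.93},{"az":10,"jaw":0.93},{"az":10,"jaw":0.93},{"az":10.6,"jaw":0.93},{"jaw":0.93},{"jaw":0.93},{"jaw":0.93},{"jaw":0.93}]'
cat > t.py <<'E'
from h import *
o=telemetry.get_obs();z=np.load('hold.npz');th=float(z['th'])
R=np.array([[np.cos(th),-np.sin(th)],[np.sin(th),np.cos(th)]])
print('t',o['time'],'holder-frame TCP mm',((o['ee_pos'][:2]-z['o'])@R*1e3).round(1),'z',o['ee_pos'][2]*1e3,'yaw err',o['tcp_rot'][2]-90-np.degrees(th),o['tcp_rot'].round(2),'open',o['opening'],'F(holder)',(o['wrist_force'][:2]@R).round(2),o['wrist_force'][2].round(2),'T',o['torque'].round(2))
E
python3 t.py
```

```text
t 0.2 holder-frame TCP mm [-256.9  624. ] z 230.8215895349618 yaw err 60.59239921641438 [-179.95    0.    167.24] open 0.085539722041437 F(holder) [0.45 0.2 ] 0.46 T [ 0.02 -0.01  0.03]$[0]: bad value
$[0]: bad value
```

```bash
python3 -m handwheel '[{"tx":-0.0522,"ty":-0.0422,"tz":0,"ax":0,"ay":0,"az":0,"jaw":0.93},{"tx":-0.0522,"ty":-0.0422,"tz":0,"ax":0,"ay":0,"az":0,"jaw":0.93},{"tx":-0.0522,"ty":-0.0422,"tz":0,"ax":0,"ay":0,"az":0,"jaw":0.93},{"tx":-0.0522,"ty":-0.0422,"tz":0,"ax":0,"ay":0,"az":0,"jaw":0.93},{"tx":-0.0522,"ty":-0.0422,"tz":0,"ax":0,"ay":0,"az":0,"jaw":0.93},{"tx":-0.0522,"ty":-0.0422,"tz":0,"ax":0,"ay":0,"az":0,"jaw":0.93},{"tx":-0.0522,"ty":-0.0422,"tz":0,"ax":0,"ay":0,"az":0,"jaw":0.93},{"tx":-0.0522,"ty":-0.0422,"tz":0,"ax":0,"ay":0,"az":0,"jaw":0.93},{"tx":-0.0522,"ty":-0.0422,"tz":0,"ax":0,"ay":0,"az":0,"jaw":0.93},{"tx":-0.0522,"ty":-0.0422,"tz":0,"ax":0,"ay":0,"az":0,"jaw":0.93}]'; python3 t.py
```

```text
time: 1.45
ee_pos: [0.5097, 0.0438, 0.2313]
tcp_rot: [180.0, 0.0, 167.2]
wrist_force: [0.9, 1.7, 0.6]
opening: 0.0824
grasp_force: 0.0
t 1.45 holder-frame TCP mm [-26.  41.] z 231.31119910669432 yaw err 60.571257961383196 [1.7999e+02 2.0000e-02 1.6721e+02] open 0.08243663870815768 F(holder) [1.38 1.39] 0.56 T [ 0.01 -0.02 -0.03]
```

```bash
python3 -m handwheel '[{"tx":0,"ty":0,"tz":0,"ax":0,"ay":0,"az":10,"jaw":0.93},{"tx":0,"ty":0,"tz":0,"ax":0,"ay":0,"az":10,"jaw":0.93},{"tx":0,"ty":0,"tz":0,"ax":0,"ay":0,"az":10,"jaw":0.93},{"tx":0,"ty":0,"tz":0,"ax":0,"ay":0,"az":10,"jaw":0.93},{"tx":0,"ty":0,"tz":0,"ax":0,"ay":0,"az":10,"jaw":0.93},{"tx":0,"ty":0,"tz":0,"ax":0,"ay":0,"az":10.6,"jaw":0.93},{"tx":0,"ty":0,"tz":0,"ax":0,"ay":0,"az":0,"jaw":0.93},{"tx":0,"ty":0,"tz":0,"ax":0,"ay":0,"az":0,"jaw":0.93},{"tx":0,"ty":0,"tz":0,"ax":0,"ay":0,"az":0,"jaw":0.93},{"tx":0,"ty":0,"tz":0,"ax":0,"ay":0,"az":0,"jaw":0.93}]'; python3 t.py
```

```text
time: 2.7
ee_pos: [0.5087, 0.0458, 0.2313]
tcp_rot: [-180.0, 0.0, 106.7]
wrist_force: [0.6, 0.3, 0.4]
opening: 0.0826
grasp_force: 0.0
t 2.7 holder-frame TCP mm [-26.4  43.2] z 231.273657447046 yaw err 0.05563414293394331 [-180.     0.   106.7] open 0.082587597597918 F(holder) [0.69 0.07] 0.37 T [ 0.06 -0.04  0.02]
```

```bash
python3 -m handwheel '[{"tx":-0.0216,"ty":0.0087,"tz":0,"ax":0,"ay":0,"az":0,"jaw":0.93},{"tx":-0.0216,"ty":0.0087,"tz":0,"ax":0,"ay":0,"az":0,"jaw":0.93},{"tx":0,"ty":0,"tz":0.03,"ax":0,"ay":0,"az":0,"jaw":0.93},{"tx":0,"ty":0,"tz":0.03,"ax":0,"ay":0,"az":0,"jaw":0.93},{"tx":0,"ty":0,"tz":0.03,"ax":0,"ay":0,"az":0,"jaw":0.93},{"tx":0,"ty":0,"tz":0.03,"ax":0,"ay":0,"az":0,"jaw":0.93},{"tx":0,"ty":0,"tz":0.03,"ax":0,"ay":0,"az":0,"jaw":0.93},{"tx":0,"ty":0,"tz":0,"ax":0,"ay":0,"az":0,"jaw":0.93},{"tx":0,"ty":0,"tz":0,"ax":0,"ay":0,"az":0,"jaw":0.93},{"tx":0,"ty":0,"tz":0,"ax":0,"ay":0,"az":0,"jaw":0.93}]'; python3 t.py
python3 - <<'E'
from h import *
c=optics.camera('scene');p=proj(c,[.546,.012,.04]);print(p)
x,y=int(p[0])-65,int(p[1])-60
cv2.imwrite('pics/s2.png',cv2.resize(c['color'][y:y+100,x:x+133,::-1],None,fx=6,fy=6,interpolation=cv2.INTER_CUBIC));print(x,y)
E
```

```text
time: 3.95
ee_pos: [0.5387, 0.0091, 0.0828]
tcp_rot: [179.9, 0.0, 106.6]
wrist_force: [0.2, 0.3, 0.0]
opening: 0.0826
grasp_force: 0.0
t 3.95 holder-frame TCP mm [-8.2 -0.5] z 82.79236891913055 yaw err -0.02052479651721839 [1.7988e+02 4.0000e-02 1.0662e+02] open 0.08256863454313368 F(holder) [0.29 0.19] 0.03 T [ 0.01 -0.07  0.03]
[318.87873678 237.10361657]
253 177
```

View pics/s2.png

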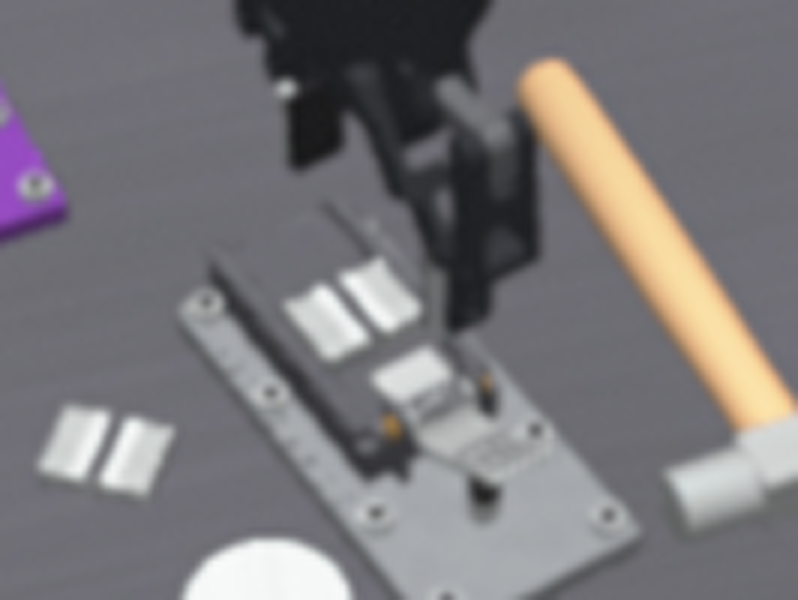

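The fingers straddle the coupon and tail. The front fingertip's bottom edge runs from crop (450,332) to (490,318), and the rear tip's from (293,170) to (340,145).

```bash
python3 - <<'E'
from h import *
c=optics.camera('scene');z=np.load('hold.npz');th=float(z['th'])
R=np.array([[np.cos(th),-np.sin(th)],[np.sin(th),np.cos(th)]])
for zz in (.083,.089,.095):
  for x in (-.0635,-.0495,.033,.047):
    print(zz,x,[((proj(c,np.append(z['o']+R@[x,y],zz))-[253,177]+.5)*6-.5).round().tolist() for y in (-.0115,.0105)])
E
```

```text
0.083 -0.0635 [[270.0, 178.0], [325.0, 154.0]]
0.083 -0.0495 [[291.0, 203.0], [346.0, 178.0]]
0.083 0.033 [[422.0, 358.0], [478.0, 330.0]]
0.083 0.047 [[445.0, 386.0], [502.0, 358.0]]
0.089 -0.0635 [[269.0, 166.0], [324.0, 142.0]]
0.089 -0.0495 [[291.0, 191.0], [346.0, 166.0]]
0.089 0.033 [[422.0, 346.0], [478.0, 318.0]]
0.089 0.047 [[445.0, 374.0], [502.0, 346.0]]
0.095 -0.0635 [[269.0, 154.0], [324.0, 129.0]]
0.095 -0.0495 [[290.0, 179.0], [345.0, 154.0]]
0.095 0.033 [[422.0, 334.0], [479.0, 306.0]]
0.095 0.047 [[445.0, 361.0], [503.0, 333.0]]
```

```bash
python3 -m handwheel '[{"tx":0.0005,"ty":-0.001,"tz":0.015,"ax":0,"ay":0,"az":0,"jaw":0.93},{"tx":0,"ty":0,"tz":0.015,"ax":0,"ay":0,"az":0,"jaw":0.93},{"tx":0,"ty":0,"tz":0.008,"ax":0,"ay":0,"az":0,"jaw":0.93},{"tx":0,"ty":0,"tz":0.004,"ax":0,"ay":0,"az":0,"jaw":0.93},{"tx":0,"ty":0,"tz":0,"ax":0,"ay":0,"az":0,"jaw":0.93},{"tx":0,"ty":0,"tz":0,"ax":0,"ay":0,"az":0,"jaw":0.93},{"tx":0,"ty":0,"tz":0,"ax":0,"ay":0,"az":0,"jaw":0.93},{"tx":0,"ty":0,"tz":0,"ax":0,"ay":0,"az":0,"jaw":0.93},{"tx":0,"ty":0,"tz":0,"ax":0,"ay":0,"az":0,"jaw":0.93},{"tx":0,"ty":0,"tz":0,"ax":0,"ay":0,"az":0,"jaw":0.93}]'; python3 t.py
python3 -m handwheel '[{"tx":0,"ty":0,"tz":0.002,"ax":0,"ay":0,"az":0,"jaw":0.93},{"tx":0,"ty":0,"tz":0.002,"ax":0,"ay":0,"az":0,"jaw":0.93},{"tx":0,"ty":0,"tz":0.002,"ax":0,"ay":0,"az":0,"jaw":0.93},{"tx":0,"ty":0,"tz":0.002,"ax":0,"ay":0,"az":0,"jaw":0.93},{"tx":0,"ty":0,"tz":0.002,"ax":0,"ay":0,"az":0,"jaw":0.93},{"tx":0,"ty":0,"tz":0,"ax":0,"ay":0,"az":0,"jaw":0.93},{"tx":0,"ty":0,"tz":0,"ax":0,"ay":0,"az":0,"jaw":0.93},{"tx":0,"ty":0,"tz":0,"ax":0,"ay":0,"az":0,"jaw":0.93},{"tx":0,"ty":0,"tz":0,"ax":0,"ay":0,"az":0,"jaw":0.93},{"tx":0,"ty":0,"tz":0,"ax":0,"ay":0,"az":0,"jaw":0.93}]'; python3 t.py
python3 - <<'E'
from h import *
c=optics.camera('scene');x,y=263,187
cv2.imwrite('pics/s3.png',cv2.resize(c['color'][y:y+90,x:x+120,::-1],None,fx=6,fy=6,interpolation=cv2.INTER_CUBIC))
E
```

```text
time: 5.3
ee_pos: [0.5367, 0.0096, 0.0393]
tcp_rot: [180.0, 0.0, 106.6]
wrist_force: [-0.2, 0.3, -0.1]
opening: 0.0822
grasp_force: 0.0
t 5.3 holder-frame TCP mm [-10.    0.5] z 39.32335221119706 yaw err -0.007007319334970674 [180.     0.   106.64] open 0.08217674476526114 F(holder) [-0.06  0.37] -0.13 T [ 0.02  0.   -0.04]
time: 6.55
ee_pos: [0.5367, 0.0096, 0.0293]
tcp_rot: [180.0, -0.0, 106.6]
wrist_force: [0.7, -0.3, -0.2]
opening: 0.0826
grasp_force: 0.0
t 6.55 holder-frame TCP mm [-10.    0.5] z 29.30773570665359 yaw err -0.008440962392253226 [180.    -0.   106.64] open 0.08260143859448484 F(holder) [ 0.6  -0.45] -0.16 T [ 0.03  0.02 -0.05]
```

View pics/s3.png

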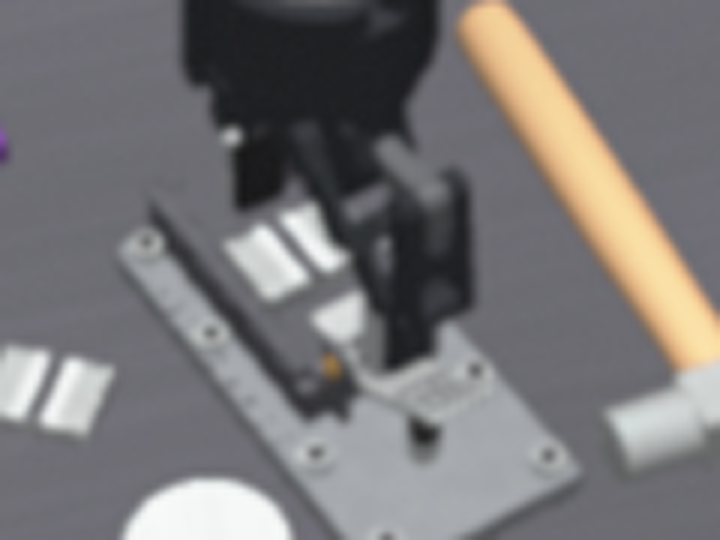

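The front tip is just above the tail, at (410,370) in the crop. The rear tip, at (245,205), stands behind the coupon. I lower in small steps and watch the force.

```bash
python3 -m handwheel '[{"tx":0,"ty":0,"tz":0.001,"ax":0,"ay":0,"az":0,"jaw":0.93},{"tx":0,"ty":0,"tz":0.001,"ax":0,"ay":0,"az":0,"jaw":0.93},{"tx":0,"ty":0,"tz":0.001,"ax":0,"ay":0,"az":0,"jaw":0.93},{"tx":0,"ty":0,"tz":0.001,"ax":0,"ay":0,"az":0,"jaw":0.93},{"tx":0,"ty":0,"tz":0,"ax":0,"ay":0,"az":0,"jaw":0.93},{"tx":0,"ty":0,"tz":0,"ax":0,"ay":0,"az":0,"jaw":0.93},{"tx":0,"ty":0,"tz":0,"ax":0,"ay":0,"az":0,"jaw":0.93},{"tx":0,"ty":0,"tz":0,"ax":0,"ay":0,"az":0,"jaw":0.93},{"tx":0,"ty":0,"tz":0,"ax":0,"ay":0,"az":0,"jaw":0.93},{"tx":0,"ty":0,"tz":0,"ax":0,"ay":0,"az":0,"jaw":0.93}]' >/dev/null; python3 t.py
python3 -m handwheel '[{"tx":0,"ty":0,"tz":0.001,"ax":0,"ay":0,"az":0,"jaw":0.93},{"tx":0,"ty":0,"tz":0.001,"ax":0,"ay":0,"az":0,"jaw":0.93},{"tx":0,"ty":0,"tz":0,"ax":0,"ay":0,"az":0,"jaw":0.93},{"tx":0,"ty":0,"tz":0,"ax":0,"ay":0,"az":0,"jaw":0.93},{"tx":0,"ty":0,"tz":0,"ax":0,"ay":0,"az":0,"jaw":0.93},{"tx":0,"ty":0,"tz":0,"ax":0,"ay":0,"az":0,"jaw":0.93},{"tx":0,"ty":0,"tz":0,"ax":0,"ay":0,"az":0,"jaw":0.93},{"tx":0,"ty":0,"tz":0,"ax":0,"ay":0,"az":0,"jaw":0.93},{"tx":0,"ty":0,"tz":0,"ax":0,"ay":0,"az":0,"jaw":0.93},{"tx":0,"ty":0,"tz":0,"ax":0,"ay":0,"az":0,"jaw":0.93}]' >/dev/null; python3 t.py
```

```text
t 7.85 holder-frame TCP mm [-9.9  0.4] z 25.702798069773824 yaw err -0.00906472750494558 [1.7997e+02 1.0000e-02 1.0663e+02] open 0.0821141450713281 F(holder) [-2.51  0.68] 6.2 T [0.03 0.2  0.02]
t 9.1 holder-frame TCP mm [-10.1   0.4] z 23.978352481869614 yaw err -0.010723151678089238 [1.7999e+02 1.0000e-02 1.0663e+02] open 0.08242547561535438 F(holder) [-4.95  0.03] 8.59 T [-0.    0.52  0.06]
```

```bash
python3 -m handwheel '[{"tx":0,"ty":0,"tz":0.001,"ax":0,"ay":0,"az":0,"jaw":0.93},{"tx":0,"ty":0,"tz":0.001,"ax":0,"ay":0,"az":0,"jaw":0.93},{"tx":0,"ty":0,"tz":0,"ax":0,"ay":0,"az":0,"jaw":0.93},{"tx":0,"ty":0,"tz":0,"ax":0,"ay":0,"az":0,"jaw":0.93},{"tx":0,"ty":0,"tz":0,"ax":0,"ay":0,"az":0,"jaw":0.93},{"tx":0,"ty":0,"tz":0,"ax":0,"ay":0,"az":0,"jaw":0.93},{"tx":0,"ty":0,"tz":0,"ax":0,"ay":0,"az":0,"jaw":0.93},{"tx":0,"ty":0,"tz":0,"ax":0,"ay":0,"az":0,"jaw":0.93},{"tx":0,"ty":0,"tz":0,"ax":0,"ay":0,"az":0,"jaw":0.93},{"tx":0,"ty":0,"tz":0,"ax":0,"ay":0,"az":0,"jaw":0.93}]' >/dev/null; python3 t.py
python3 - <<'E'
from h import *
c=optics.camera('scene');x,y=263,187
cv2.imwrite('pics/s4.png',cv2.resize(c['color'][y:y+90,x:x+120,::-1],None,fx=6,fy=6,interpolation=cv2.INTER_CUBIC))
E
```

```text
t 10.35 holder-frame TCP mm [-10.4   0.5] z 22.396401367126273 yaw err -0.01055156513428912 [-1.7999e+02  1.0000e-02  1.0663e+02] open 0.08216729437494269 F(holder) [-8.36  0.91] 13.05 T [-0.06  1.04  0.05]
```

View pics/s4.png

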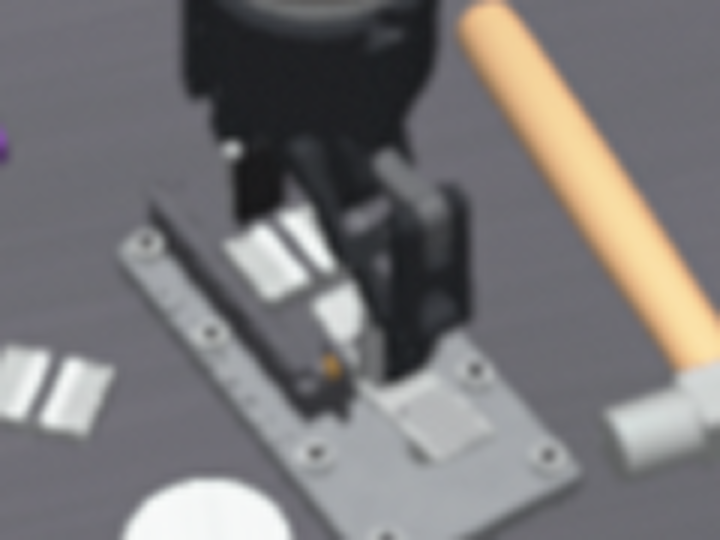

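The tail is down and nearly level, and the jaw is lifted. The rear tip stands just behind the coupon at (255,215). I go a little lower and then push.

```bash
python3 -m handwheel '[{"tx":0,"ty":0,"tz":0.001,"ax":0,"ay":0,"az":0,"jaw":0.93},{"tx":0,"ty":0,"tz":0.0005,"ax":0,"ay":0,"az":0,"jaw":0.93},{"tx":0,"ty":0,"tz":0,"ax":0,"ay":0,"az":0,"jaw":0.93},{"tx":0,"ty":0,"tz":0,"ax":0,"ay":0,"az":0,"jaw":0.93},{"tx":0,"ty":0.001,"tz":0,"ax":0,"ay":0,"az":0,"jaw":0.93},{"tx":0,"ty":0.001,"tz":0,"ax":0,"ay":0,"az":0,"jaw":0.93},{"tx":0,"ty":0.001,"tz":0,"ax":0,"ay":0,"az":0,"jaw":0.93},{"tx":0,"ty":0.001,"tz":0,"ax":0,"ay":0,"az":0,"jaw":0.93},{"tx":0,"ty":0,"tz":0,"ax":0,"ay":0,"az":0,"jaw":0.93},{"tx":0,"ty":0,"tz":0,"ax":0,"ay":0,"az":0,"jaw":0.93}]' >/dev/null; python3 t.py
```

```text
t 11.65 holder-frame TCP mm [-7.3  0.3] z 20.940306002828926 yaw err -0.034074148276612704 [-1.7989e+02  3.0000e-02  1.0661e+02] open 0.08260441844467355 F(holder) [-14.82  -0.12] 17.26 T [-0.53  1.94  0.03]
```

```bash
python3 -m handwheel '[{"tx":0,"ty":0.001,"tz":-0.0005,"ax":0,"ay":0,"az":0,"jaw":0.93},{"tx":0,"ty":0.001,"tz":0,"ax":0,"ay":0,"az":0,"jaw":0.93},{"tx":0,"ty":0.001,"tz":0,"ax":0,"ay":0,"az":0,"jaw":0.93},{"tx":0,"ty":0.001,"tz":0,"ax":0,"ay":0,"az":0,"jaw":0.93},{"tx":0,"ty":0.001,"tz":0,"ax":0,"ay":0,"az":0,"jaw":0.93},{"tx":0,"ty":0.001,"tz":0,"ax":0,"ay":0,"az":0,"jaw":0.93},{"tx":0,"ty":0.001,"tz":0,"ax":0,"ay":0,"az":0,"jaw":0.93},{"tx":0,"ty":0.001,"tz":0,"ax":0,"ay":0,"az":0,"jaw":0.93},{"tx":0,"ty":0,"tz":0,"ax":0,"ay":0,"az":0,"jaw":0.93},{"tx":0,"ty":0,"tz":0,"ax":0,"ay":0,"az":0,"jaw":0.93}]' >/dev/null; python3 t.py
python3 - <<'E'
from h import *
c=optics.camera('scene');x,y=263,187
cv2.imwrite('pics/s5.png',cv2.resize(c['color'][y:y+90,x:x+120,::-1],None,fx=6,fy=6,interpolation=cv2.INTER_CUBIC))
E
```

```text
t 12.9 holder-frame TCP mm [1.4 0.3] z 20.85373248504704 yaw err -0.026275461509325027 [-1.7995e+02  2.0000e-02  1.0662e+02] open 0.08282473987636108 F(holder) [-7.85 -0.05] 10.17 T [-0.33  0.97  0.  ]
```

View pics/s5.png

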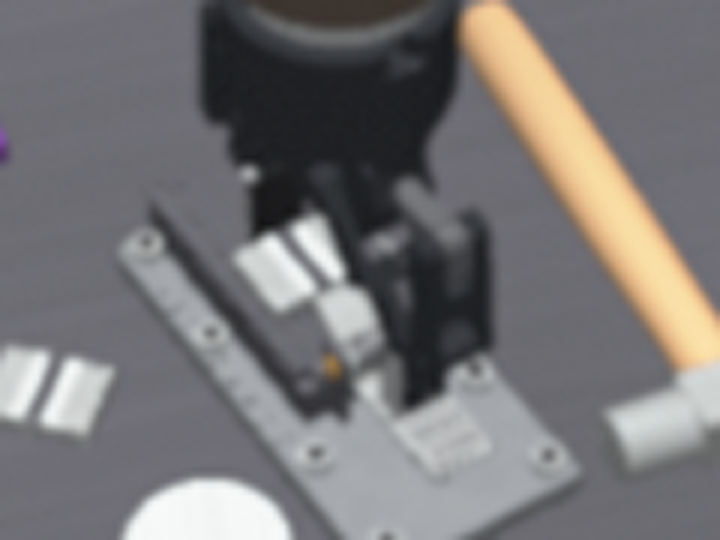

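The coupon is moving: its near corner is now at (285,310) in the crop, and the jaw stands open above its path. I keep pushing.

```bash
python3 -m handwheel '[{"tx":0,"ty":0.002,"tz":0,"ax":0,"ay":0,"az":0,"jaw":0.93},{"tx":0,"ty":0.002,"tz":0,"ax":0,"ay":0,"az":0,"jaw":0.93},{"tx":0,"ty":0.002,"tz":0,"ax":0,"ay":0,"az":0,"jaw":0.93},{"tx":0,"ty":0.002,"tz":0,"ax":0,"ay":0,"az":0,"jaw":0.93},{"tx":0,"ty":0.002,"tz":0,"ax":0,"ay":0,"az":0,"jaw":0.93},{"tx":0,"ty":0.002,"tz":0,"ax":0,"ay":0,"az":0,"jaw":0.93},{"tx":0,"ty":0.002,"tz":0,"ax":0,"ay":0,"az":0,"jaw":0.93},{"tx":0,"ty":0.002,"tz":0,"ax":0,"ay":0,"az":0,"jaw":0.93},{"tx":0,"ty":0,"tz":0,"ax":0,"ay":0,"az":0,"jaw":0.93},{"tx":0,"ty":0,"tz":0,"ax":0,"ay":0,"az":0,"jaw":0.93}]' >/dev/null; python3 t.py
python3 -m handwheel '[{"tx":0,"ty":0.001,"tz":0,"ax":0,"ay":0,"az":0,"jaw":0.93},{"tx":0,"ty":0.001,"tz":0,"ax":0,"ay":0,"az":0,"jaw":0.93},{"tx":0,"ty":0.001,"tz":0,"ax":0,"ay":0,"az":0,"jaw":0.93},{"tx":0,"ty":0.001,"tz":0,"ax":0,"ay":0,"az":0,"jaw":0.93},{"tx":0,"ty":0,"tz":0,"ax":0,"ay":0,"az":0,"jaw":0.93},{"tx":0,"ty":0,"tz":0,"ax":0,"ay":0,"az":0,"jaw":0.93},{"tx":0,"ty":0,"tz":0,"ax":0,"ay":0,"az":0,"jaw":0.93},{"tx":0,"ty":0,"tz":0,"ax":0,"ay":0,"az":0,"jaw":0.93},{"tx":0,"ty":0,"tz":0,"ax":0,"ay":0,"az":0,"jaw":0.93},{"tx":0,"ty":0,"tz":0,"ax":0,"ay":0,"az":0,"jaw":0.93}]' >/dev/null; python3 t.py
python3 - <<'E'
from h import *
c=optics.camera('scene');x,y=263,187
cv2.imwrite('pics/s6.png',cv2.resize(c['color'][y:y+90,x:x+120,::-1],None,fx=6,fy=6,interpolation=cv2.INTER_CUBIC))
E
```

```text
t 14.2 holder-frame TCP mm [17.8  0.4] z 20.511232513347096 yaw err -0.01818421924657443 [-1.7998e+02  1.0000e-02  1.0663e+02] open 0.08254223825519777 F(holder) [-3.14  0.05] 4.99 T [-0.08  0.34  0.03]
t 15.45 holder-frame TCP mm [21.7  0.4] z 20.398566569470763 yaw err -0.01966258569337853 [-1.7997e+02  1.0000e-02  1.0662e+02] open 0.08259092867002 F(holder) [-4.13  0.3 ] 5.74 T [-0.16  0.54  0.  ]
```

View pics/s6.png

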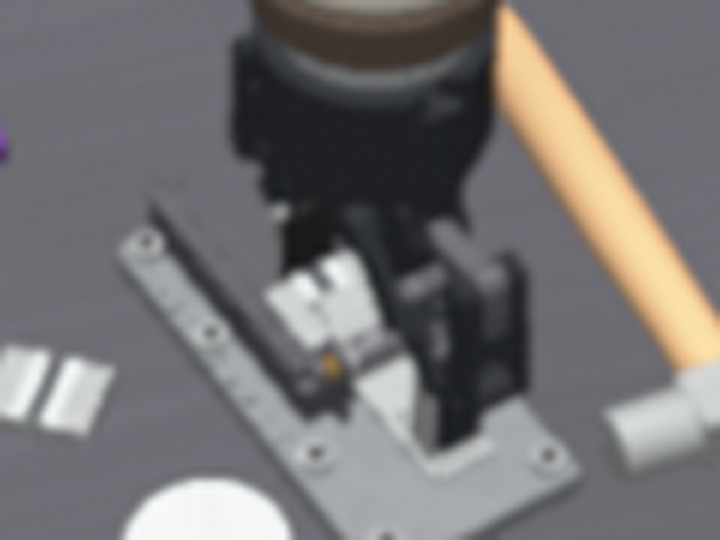

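The coupon is under the raised jaw and the front tip is still on the tail, at (440,450). I push the last few millimetres, watching for the force to rise at the stop.

```bash
python3 -m handwheel '[{"tx":0,"ty":0.001,"tz":0,"ax":0,"ay":0,"az":0,"jaw":0.93},{"tx":0,"ty":0.001,"tz":0,"ax":0,"ay":0,"az":0,"jaw":0.93},{"tx":0,"ty":0.001,"tz":0,"ax":0,"ay":0,"az":0,"jaw":0.93},{"tx":0,"ty":0,"tz":0,"ax":0,"ay":0,"az":0,"jaw":0.93},{"tx":0,"ty":0,"tz":0,"ax":0,"ay":0,"az":0,"jaw":0.93},{"tx":0,"ty":0,"tz":0,"ax":0,"ay":0,"az":0,"jaw":0.93},{"tx":0,"ty":0,"tz":0,"ax":0,"ay":0,"az":0,"jaw":0.93},{"tx":0,"ty":0,"tz":0,"ax":0,"ay":0,"az":0,"jaw":0.93},{"tx":0,"ty":0,"tz":0,"ax":0,"ay":0,"az":0,"jaw":0.93},{"tx":0,"ty":0,"tz":0,"ax":0,"ay":0,"az":0,"jaw":0.93}]' >/dev/null; python3 t.py
python3 -m handwheel '[{"tx":0,"ty":0.001,"tz":0,"ax":0,"ay":0,"az":0,"jaw":0.93},{"tx":0,"ty":0,"tz":0,"ax":0,"ay":0,"az":0,"jaw":0.93},{"tx":0,"ty":0,"tz":0,"ax":0,"ay":0,"az":0,"jaw":0.93},{"tx":0,"ty":0,"tz":0,"ax":0,"ay":0,"az":0,"jaw":0.93},{"tx":0,"ty":0,"tz":0,"ax":0,"ay":0,"az":0,"jaw":0.93},{"tx":0,"ty":0,"tz":0,"ax":0,"ay":0,"az":0,"jaw":0.93},{"tx":0,"ty":0,"tz":0,"ax":0,"ay":0,"az":0,"jaw":0.93},{"tx":0,"ty":0,"tz":0,"ax":0,"ay":0,"az":0,"jaw":0.93},{"tx":0,"ty":0,"tz":0,"ax":0,"ay":0,"az":0,"jaw":0.93},{"tx":0,"ty":0,"tz":0,"ax":0,"ay":0,"az":0,"jaw":0.93}]' >/dev/null; python3 t.py
```

```text
t 16.75 holder-frame TCP mm [25.   0.5] z 20.263863377008008 yaw err -0.00968594523707722 [-180.      0.    106.63] open 0.08209324830508671 F(holder) [-4.28 -0.24] 5.55 T [-0.25  0.57  0.02]
t 18.0 holder-frame TCP mm [26.1  0.5] z 20.326489749657167 yaw err -0.007008638317056892 [179.99  -0.   106.64] open 0.08250492485856599 F(holder) [-0.07  1.  ] 3.19 T [ 0.03 -0.04  0.05]
```

```bash
python3 -m handwheel '[{"tx":0,"ty":0.001,"tz":0,"ax":0,"ay":0,"az":0,"jaw":0.93},{"tx":0,"ty":0,"tz":0,"ax":0,"ay":0,"az":0,"jaw":0.93},{"tx":0,"ty":0,"tz":0,"ax":0,"ay":0,"az":0,"jaw":0.93},{"tx":0,"ty":0,"tz":0,"ax":0,"ay":0,"az":0,"jaw":0.93},{"tx":0,"ty":0,"tz":0,"ax":0,"ay":0,"az":0,"jaw":0.93},{"tx":0,"ty":0,"tz":0,"ax":0,"ay":0,"az":0,"jaw":0.93},{"tx":0,"ty":0,"tz":0,"ax":0,"ay":0,"az":0,"jaw":0.93},{"tx":0,"ty":0,"tz":0,"ax":0,"ay":0,"az":0,"jaw":0.93},{"tx":0,"ty":0,"tz":0,"ax":0,"ay":0,"az":0,"jaw":0.93},{"tx":0,"ty":0,"tz":0,"ax":0,"ay":0,"az":0,"jaw":0.93}]' >/dev/null; python3 t.py
python3 - <<'E'
from h import *
c=optics.camera('scene');x,y=273,207
cv2.imwrite('pics/s7.png',cv2.resize(c['color'][y:y+75,x:x+100,::-1],None,fx=8,fy=8,interpolation=cv2.INTER_CUBIC))
z=np.load('hold.npz');th=float(z['th']);R=np.array([[np.cos(th),-np.sin(th)],[np.sin(th),np.cos(th)]])
for p in [(-.015,-.02),(.015,-.02),(-.018,-.02)]: print(p,((proj(c,np.append(z['o']+R@p,.038))-[x,y]+.5)*8-.5).round())
E
```

```text
t 19.25 holder-frame TCP mm [27.   0.5] z 20.27920238402493 yaw err -0.006983224295407098 [-180.     -0.    106.64] open 0.08255680236455673 F(holder) [-3.14 -0.71] 2.94 T [-0.15  0.5   0.01]
(-0.015, -0.02) [275. 245.]
(0.015, -0.02) [336. 320.]
(-0.018, -0.02) [269. 238.]
```

View pics/s7.png

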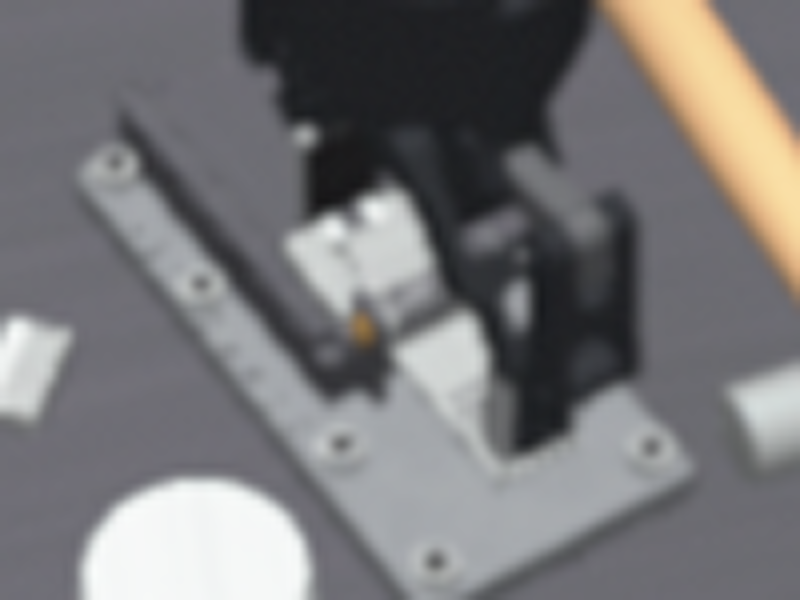

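The coupon's rear corner is at (285,240), against a predicted home position of (275,245), so it is about home. The front tip is still on the tail. I push on gently to confirm firm contact with the stop.

```bash
python3 -m handwheel '[{"tx":0,"ty":0.001,"tz":0,"ax":0,"ay":0,"az":0,"jaw":0.93},{"tx":0,"ty":0,"tz":0,"ax":0,"ay":0,"az":0,"jaw":0.93},{"tx":0,"ty":0,"tz":0,"ax":0,"ay":0,"az":0,"jaw":0.93},{"tx":0,"ty":0,"tz":0,"ax":0,"ay":0,"az":0,"jaw":0.93},{"tx":0,"ty":0,"tz":0,"ax":0,"ay":0,"az":0,"jaw":0.93},{"tx":0,"ty":0,"tz":0,"ax":0,"ay":0,"az":0,"jaw":0.93},{"tx":0,"ty":0,"tz":0,"ax":0,"ay":0,"az":0,"jaw":0.93},{"tx":0,"ty":0,"tz":0,"ax":0,"ay":0,"az":0,"jaw":0.93},{"tx":0,"ty":0,"tz":0,"ax":0,"ay":0,"az":0,"jaw":0.93},{"tx":0,"ty":0,"tz":0,"ax":0,"ay":0,"az":0,"jaw":0.93}]' >/dev/null; python3 t.py
python3 -m handwheel '[{"tx":0,"ty":0.001,"tz":0,"ax":0,"ay":0,"az":0,"jaw":0.93},{"tx":0,"ty":0,"tz":0,"ax":0,"ay":0,"az":0,"jaw":0.93},{"tx":0,"ty":0,"tz":0,"ax":0,"ay":0,"az":0,"jaw":0.93},{"tx":0,"ty":0,"tz":0,"ax":0,"ay":0,"az":0,"jaw":0.93},{"tx":0,"ty":0,"tz":0,"ax":0,"ay":0,"az":0,"jaw":0.93},{"tx":0,"ty":0,"tz":0,"ax":0,"ay":0,"az":0,"jaw":0.93},{"tx":0,"ty":0,"tz":0,"ax":0,"ay":0,"az":0,"jaw":0.93},{"tx":0,"ty":0,"tz":0,"ax":0,"ay":0,"az":0,"jaw":0.93},{"tx":0,"ty":0,"tz":0,"ax":0,"ay":0,"az":0,"jaw":0.93},{"tx":0,"ty":0,"tz":0,"ax":0,"ay":0,"az":0,"jaw":0.93}]' >/dev/null; python3 t.py
```

```text
t 20.55 holder-frame TCP mm [27.5  0.4] z 20.24427697709129 yaw err -0.012780570389434587 [-1.7993e+02  1.0000e-02  1.0663e+02] open 0.08247579017107519 F(holder) [-6.56 -0.21] 6.26 T [-0.4   0.97  0.11]
t 21.8 holder-frame TCP mm [27.5  0.4] z 20.137380869437546 yaw err -0.01890738261300484 [-1.7983e+02  1.0000e-02  1.0662e+02] open 0.08243317080977744 F(holder) [-11.04   0.29] 8.21 T [-0.74  1.99  0.14]
```

The TCP has stalled at x 27.5 mm and the axial force is climbing, so the coupon is home. I back off the coupon while the tail is still held, then lift slowly.

```bash
python3 -m handwheel '[{"tx":0,"ty":-0.001,"tz":0,"ax":0,"ay":0,"az":0,"jaw":0.93},{"tx":0,"ty":-0.001,"tz":0,"ax":0,"ay":0,"az":0,"jaw":0.93},{"tx":0,"ty":-0.001,"tz":0,"ax":0,"ay":0,"az":0,"jaw":0.93},{"tx":0,"ty":-0.001,"tz":0,"ax":0,"ay":0,"az":0,"jaw":0.93},{"tx":0,"ty":-0.001,"tz":0,"ax":0,"ay":0,"az":0,"jaw":0.93},{"tx":0,"ty":0,"tz":0,"ax":0,"ay":0,"az":0,"jaw":0.93},{"tx":0,"ty":0,"tz":0,"ax":0,"ay":0,"az":0,"jaw":0.93},{"tx":0,"ty":0,"tz":0,"ax":0,"ay":0,"az":0,"jaw":0.93},{"tx":0,"ty":0,"tz":0,"ax":0,"ay":0,"az":0,"jaw":0.93},{"tx":0,"ty":0,"tz":0,"ax":0,"ay":0,"az":0,"jaw":0.93}]' >/dev/null; python3 t.py
python3 -m handwheel '[{"tx":0,"ty":0,"tz":-0.0015,"ax":0,"ay":0,"az":0,"jaw":0.93},{"tx":0,"ty":0,"tz":-0.0015,"ax":0,"ay":0,"az":0,"jaw":0.93},{"tx":0,"ty":0,"tz":-0.0015,"ax":0,"ay":0,"az":0,"jaw":0.93},{"tx":0,"ty":0,"tz":-0.0015,"ax":0,"ay":0,"az":0,"jaw":0.93},{"tx":0,"ty":0,"tz":-0.0015,"ax":0,"ay":0,"az":0,"jaw":0.93},{"tx":0,"ty":0,"tz":-0.0015,"ax":0,"ay":0,"az":0,"jaw":0.93},{"tx":0,"ty":0,"tz":-0.0015,"ax":0,"ay":0,"az":0,"jaw":0.93},{"tx":0,"ty":0,"tz":-0.0015,"ax":0,"ay":0,"az":0,"jaw":0.93},{"tx":0,"ty":0,"tz":-0.0015,"ax":0,"ay":0,"az":0,"jaw":0.93},{"tx":0,"ty":0,"tz":-0.0015,"ax":0,"ay":0,"az":0,"jaw":0.93}]' >/dev/null; python3 t.py
```

```text
t 23.05 holder-frame TCP mm [24.1  0.5] z 20.30758481079521 yaw err -0.009397198710114907 [179.99   0.   106.63] open 0.08239485520214193 F(holder) [2.71 0.98] 3.93 T [ 0.2  -0.7   0.01]
t 24.3 holder-frame TCP mm [23.7  0.5] z 35.0246674255057 yaw err -0.011349650754407747 [-1.7995e+02 -1.0000e-02  1.0663e+02] open 0.08242763827244677 F(holder) [-0.69 -0.61] -0.34 T [ 0.04  0.   -0.04]
```

```bash
python3 -m handwheel '[{"tx":0,"ty":0,"tz":-0.005,"ax":0,"ay":0,"az":0,"jaw":0.93},{"tx":0,"ty":0,"tz":-0.01,"ax":0,"ay":0,"az":0,"jaw":0.93},{"tx":0,"ty":0,"tz":-0.02,"ax":0,"ay":0,"az":0,"jaw":0.93},{"tx":0,"ty":0,"tz":-0.03,"ax":0,"ay":0,"az":0,"jaw":0.93},{"tx":0,"ty":0,"tz":-0.03,"ax":0,"ay":0,"az":0,"jaw":0.93},{"tx":0,"ty":0,"tz":-0.03,"ax":0,"ay":0,"az":0,"jaw":0.93},{"tx":0,"ty":-0.04,"tz":-0.02,"ax":0,"ay":0,"az":0,"jaw":0.93},{"tx":0,"ty":-0.04,"tz":0,"ax":0,"ay":0,"az":0,"jaw":0.93},{"tx":0,"ty":-0.04,"tz":0,"ax":0,"ay":0,"az":0,"jaw":0.93},{"tx":0,"ty":0,"tz":0,"ax":0,"ay":0,"az":0,"jaw":0.93}]' >/dev/null; python3 t.py
python3 - <<'E'
from h import *
c=optics.camera('scene');x,y=273,197
cv2.imwrite('pics/s8.png',cv2.resize(c['color'][y:y+75,x:x+100,::-1],None,fx=8,fy=8,interpolation=cv2.INTER_CUBIC))
z=np.load('hold.npz');th=float(z['th']);R=np.array([[np.cos(th),-np.sin(th)],[np.sin(th),np.cos(th)]])
for p in [(-.015,-.02),(-.015,.02),(.015,-.02),(-.018,-.02)]: print(p,((proj(c,np.append(z['o']+R@p,.038))-[x,y]+.5)*8-.5).round())
E
```

```text
t 25.55 holder-frame TCP mm [-97.6   0.5] z 181.76640184133245 yaw err -0.06261469318509327 [1.7990e+02 4.0000e-02 1.0658e+02] open 0.08270535673021946 F(holder) [1.07 0.21] 0.85 T [ 0.03 -0.02  0.03]
(-0.015, -0.02) [275. 325.]
(-0.015, 0.02) [404. 263.]
(0.015, -0.02) [336. 400.]
(-0.018, -0.02) [269. 318.]
```

View pics/s8.png

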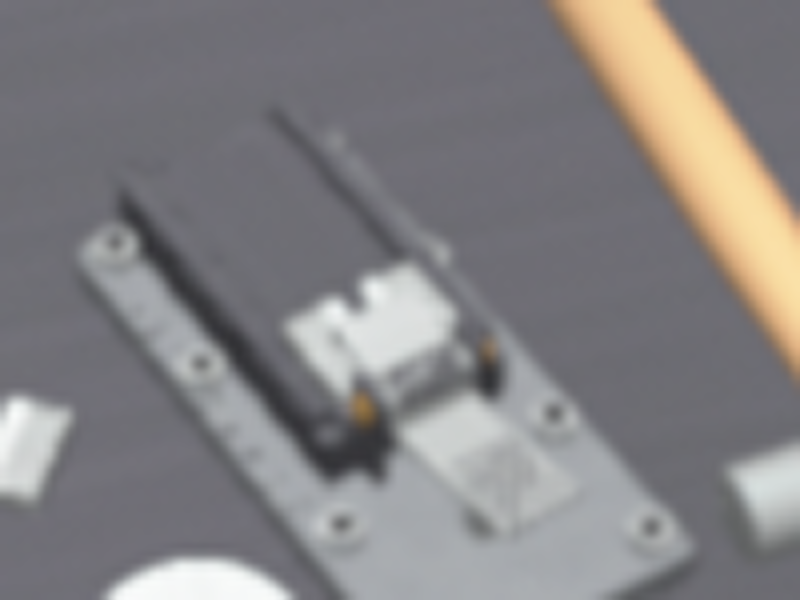

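The clip has closed on the coupon. Its rear corners, at (285,322) and (412,263), match the predicted home position, and the arm is clear, so I hand the job in.

```bash
python3 -c "
from workcell import workorder;print(workorder.job_done())"
```

```text
the job is handed in; nothing more can be done
None
```

The coupon was pushed fully home against the end stop, the clip closed on it, the arm came away clear, and the job was handed in at about 26 s of 54 s; no verdict was returned.

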